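# Seat the large egg former in the cupped stand

### The job

Two white egg formers stand beside two metal stands, ready to be dressed with sugar ribbons. Take the larger egg and lower it, blunt end down, into the hollow of the stand with the cupped top so that it sits upright and fully home, then let go; do not drop it in. Leave the smaller egg and both stands standing where they are.

Things in the scene. Friction and masses are not known exactly. Their poses are not given: they have to be found in the camera images.
- large_egg: the larger of two white rigid eggs, 52 mm wide, 84 mm tall, about 120 g; stands loose on the worktop, slim end up. Origin: centre of the flat foot (20 mm across) on its blunt end; z up its axis; round about z. Blunt end: sphere of radius 26 mm centred 24 mm above the origin; straight side from 24 to 44 mm above the origin (grip there); dome above that.
- small_egg: the smaller white egg, 36 mm in diameter, 55 mm tall, to be left alone; starts upright on the worktop. Origin at the centre of its foot, z up.
- cup_stand: loose steel stand, 0.5 kg, round: foot 72 mm across, slim column, conical cup on top, open upward. 60 mm tall to the rim; rim 58 mm across outside, 48 inside; hollow 15 mm deep, sides about 45 degrees, floor 18 mm across. Origin: centre of its underside, z up. With the large egg home on the cone, which centres it, the egg's origin lies about 12 mm below the rim.
- cup_rim (a point): centre of the cup's mouth, at rim height, on the axis of the cup stand (60 mm above its underside)
- flat_stand: loose steel stand with the same foot and height (60 mm, 0.5 kg) but a thin flat plate on top, 58 mm across; to be left alone. Origin at the centre of its underside, z up.
There are look-alikes about, which are no part of the job. What is shaped like the cup_stand but pink is not meant.

How it is judged:
By the outcome, as a careful person would: the job done as asked, in the order asked, and still so for the second after the job is handed in, with the robot touching nothing.
It also fails if it takes over 42 s, if anything falls off the work surface, if the arm or the gripper's body presses on something with over 40 N, if the wrist force passes 120 N, or if a joint passes its speed limit or range.

### The arm

A 6-joint arm with a two-finger parallel gripper is mounted at the origin on a cart in front of the work surface, level with it; the furniture and walls round the work are solid. World frame = base frame: x ahead of the robot, y to its left, z up, the work surface at z = 0. Lengths are in m, angles in rad, forces in N, time in s.
With the tool pointing down it reaches from about 0.35 to 0.775 m from the base axis. Payload 5.5 kg.
Tool frame: the origin (TCP) lies between the finger pads; the fingertips stand 19 mm ahead of it and the grasp point (between the pads) is the TCP; z points along the fingers, y is the line along which they close (so a half turn about z gives the same grasp; the last joint's range is limited). The gripper opens to 85 mm and grips with 20 to 120 N. Pads are 22 mm wide; open, the fingers measure 114 mm over their backs; the gripper's body (76 mm by 85 mm) begins 54 mm behind the grasp point. The pads swing forward as they close: fully open they stand 13 mm farther back than shut.
Start: joints at [1.099, 0.313, 0.046, 1.304, 0, 1.431], TCP at [0.187, 0.544, 0.25] pointing down, gripper open.
Joint ranges: [-2.76, 2.76], [-0.86, 1.69], [-1.03, 1.26], [-2.2, 2.34], [-1.47, 1.5], [-3.14, 3.14]. Speed limits (rad/s): [2.57, 2.57, 3.14, 3.14, 3.14, 3.14].

### API

Orientations are given as a unit quaternion [w, x, y, z].
In Python, from workcell import env gives the robot as it stands.
- The arm moves only by the tool carry_out, never from a script. Its argument "increments" is a list that holds one entry, the list of rows, each a list of 6 numbers: the shift along the tool's x, y, z each as a share of 50 cm, from -1 to 1, then the turn, a rotation vector about the tool's x, y, z each as a share of 2 pi rad, from -1 to 1. In form: [[[x, y, z, ax, ay, az], ...]]. A call has 1 to 5 rows; each row is the pose to reach, as a shift and turn from the pose commanded when the call began, along the tool's axes at that moment, turning the shorter way round; what a row does not reach only later rows make up. A row lasts 1/8 s, in which the tool goes at most 62.5 mm and 10.7 degrees, less where a joint would pass 70% of its speed; a pose out of reach is approached as far as the arm can. A call with a number of a shift or a turn outside -1 to 1 is refused whole. A call with a gripper value outside its range is refused whole. "jaw" is the closure, from 0 (fully open) to 1 (shut), set as the call begins (left out, the last holds). The fingers move at their own pace and stop on an object; "squeeze" is the grip in N (left out, the last holds). Time passes only in rows, so rows that repeat a pose let the fingers close. It gives the time, the measured TCP pose, the force, the opening and the grip force at its end, in the units of the state.
- env.get_state(): the state, without advancing time (a new reading comes with each control period).
- env.read_camera(name): name is "scene" or "side" or "wrist"; returns a dict with "frame" (420x560x3 uint8, blue, green, red), "z_map" (420x560 float32, m along the optical axis (not along the pixel's ray), 0 where there is no reading), "intrinsics" (3x3 intrinsics, pixels), "R" (3x3) and "t" (3): a world point X has camera coordinates R X + t; the wrist camera has in their place "T_tool_cam" (4x4, takes a point from camera to tool coordinates, whose origin is the TCP and whose axes are the flange's). Camera axes: x right, y down, z forward; pixel columns grow to the right and rows downward; lengths in m; the calibration is good to about 2 mm. A picture is of the moment at which its call begins: read the wrist's pose just before it.
- env.hand_in(): hands the job in; it is judged then, once.
Trained networks look in the newest picture that a camera, given by its name, has taken for a name from the list of things; names that differ only in an ending like _2 or _b are one class to them, and where a whole thing is asked for, a point or a joint stands for the part that bears it (a point fixed in the world has none). Each returns a list of dicts, best first, with "score" (0 to 1); they miss things now and then, are a little off and sometimes report something else, mostly with a low value. They report only what shows in the picture. A call takes as long as a camera call. They do not tell look-alikes from the thing itself.
- env.find_in(camera, name): "position" ([x, y, z] in m, in world coordinates, good to about 4 mm: the middle of the surface that is visible of it).
The state is a dict: "clock": time; "joint_pos": joint angles; "qvel": joint speeds; "tau": joint torques, N m; "tcp_pos": TCP position; "orientation": TCP orientation; "wrist_force": force on the tool from outside, world axes, zero at the start; "ft_torque": the same for the moment, N m; "finger_gap": finger opening in m; "grip_force": force on a finger pad.
Only numpy, scipy, OpenCV 4.12 (cv2) and the standard library are available. Lean on these libraries where they do the work, as an engineer would, in place of code of your own. Each camera call takes 0.05 s, during which the arm holds its last target. There are 200 camera calls.

## Working session

There is one attempt and no reset: what is moved stays moved. The work goes in short steps, Python scripts to look and compute and a tool call to move; the robot and the scene stay as the last step left them, time stands still between calls to the robot, and variables do not carry over. Pictures are saved under pics/ and viewed, at most 10 in all, crops included, and the job is handed in when it is done.

Besides the shell and the picture viewer there is one more tool, called after "Call:" as name([rows], argument=value, ...), one row to a line, values as JSON. carry_out: Moves the arm, as the interface text tells. Its arguments: {"type":"object","properties":{"increments":{"type":"array","items":{"type":"array","items":{"type":"array","items":{"type":"number","minimum":-1,"maximum":1}}}},"jaw":{"type":"number"},"squeeze":{"type":"number"}},"required":["increments"]}

```bash
mkdir -p pics; cat > h.py <<'E'
import numpy as np, cv2
from scipy.spatial.transform import Rotation as Ro
from workcell import env
def world(c,st=None):
    K=c["intrinsics"];z=c["z_map"];v,u=np.mgrid[:z.shape[0],:z.shape[1]]
    P=np.stack([(u-K[0,2])*z/K[0,0],(v-K[1,2])*z/K[1,1],z],-1)
    if "R" in c: W=(P-c["t"])@c["R"]
    else:
        T=c["T_tool_cam"];q=st["orientation"];R=Ro.from_quat([q[1],q[2],q[3],q[0]]).as_matrix()
        W=(P@T[:3,:3].T+T[:3,3])@R.T+st["tcp_pos"]
    W[z==0]=np.nan
    return W
def proj(c,X):
    p=c["intrinsics"]@(c["R"]@np.array(X)+c["t"]);return (p[:2]/p[2]).round().astype(int)
E
python3 - <<'E'
from h import *
print(env.get_state())
ims=[]
for n in ["scene","side"]:
    c=env.read_camera(n)
    cv2.imwrite(f"pics/{n}.png",c["frame"]);np.save(n,world(c))
    for k in ["large_egg","small_egg","cup_stand","flat_stand","cup_rim"]:
        for d in env.find_in(n,k): print(n,k,round(d["score"],2),np.round(d["position"],3),proj(c,d["position"]))
E
```

```text
{'clock': 0.0, 'joint_pos': array([1.09938805e+00, 3.14053294e-01, 4.49853778e-02, 1.30358106e+00,
       1.10945118e-05, 1.43118842e+00]), 'qvel': array([ 0.00043697, -0.00014303, -0.00314191, -0.00061501, -0.00089143,
        0.00168778]), 'tau': array([-7.36981565e-04, -4.80623424e+01,  2.98535728e+01,  1.93189911e-02,
       -2.68145022e-04,  3.78600276e-06]), 'tcp_pos': array([0.18710121, 0.54321654, 0.24938135]), 'orientation': array([-2.83907898e-04,  1.65140156e-01,  9.86269674e-01, -8.81760870e-04]), 'wrist_force': array([-0.15619297,  0.12706473, -0.70926041]), 'ft_torque': array([-0.01493437, -0.02216062,  0.03418557]), 'grip_force': 0.0, 'finger_gap': 0.08547151096938298}
scene large_egg 0.76 [0.493 0.264 0.054] [205 170]
scene small_egg 0.6 [0.428 0.144 0.035] [216 214]
scene cup_stand 0.59 [ 0.42  -0.066  0.008] [285 279]
scene cup_stand 0.56 [ 0.527 -0.006  0.01 ] [301 235]
scene flat_stand 0.85 [ 0.498 -0.256  0.015] [395 312]
scene cup_rim 0.82 [ 0.418 -0.068  0.019] [286 276]
scene cup_rim 0.62 [ 0.53  -0.009  0.012] [303 235]
side large_egg 0.62 [0.495 0.255 0.051] [250 170]
side small_egg 0.68 [0.43  0.148 0.038] [242 201]
side cup_stand 0.75 [ 0.537 -0.006  0.012] [307 231]
side cup_stand 0.71 [ 0.423 -0.067  0.01 ] [274 261]
side flat_stand 0.69 [ 0.494 -0.265  0.012] [345 309]
side cup_rim 0.76 [ 0.421 -0.065  0.013] [273 260]
side cup_rim 0.71 [ 0.532 -0.009  0.01 ] [306 234]
```

View pics/scene.png

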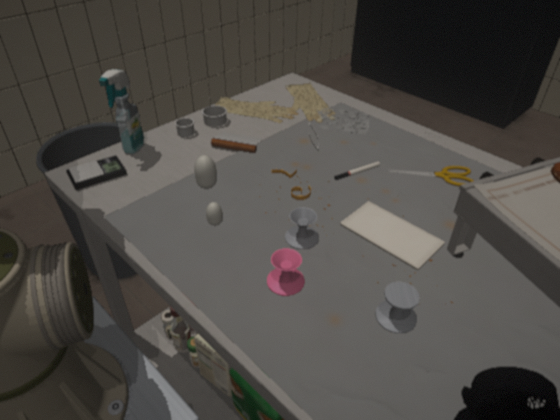

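View pics/side.png

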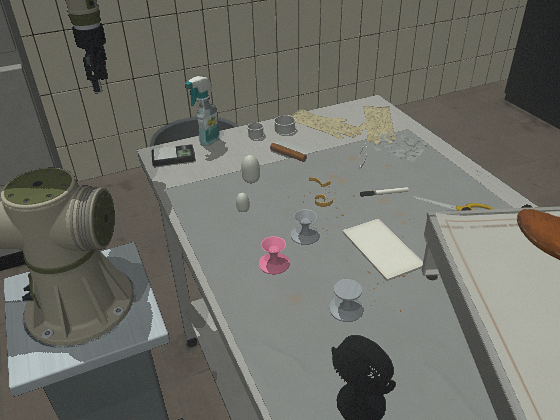

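Cup candidates in the scene view are pink (286,270), which is excluded, steel (303,228), which appears cupped, and steel (400,305), which appears flat-topped. The eggs are large (205,171) and small (214,212). I choose the large egg at (205,171) and the stand at (303,228). Next I check a close crop and measure from the depth.

```bash
python3 - <<'E'
from h import *
from scipy.optimize import least_squares
a=cv2.imread("pics/scene.png");b=cv2.imread("pics/side.png")
cr=lambda i,u,v:cv2.resize(i[v-30:v+30,u-30:u+30],(390,290),interpolation=cv2.INTER_CUBIC)
cv2.imwrite("pics/crop.png",np.vstack([np.hstack([cr(a,303,228),cr(a,398,305)]),np.hstack([cr(b,305,227),cr(b,347,300)])]))
def fit(P,r):
    f=lambda p:np.hypot(P[:,0]-p[0],P[:,1]-p[1])-r
    s=least_squares(f,P[:,:2].mean(0)+[.02,0],loss='soft_l1',f_scale=.002);return s.x.round(4),np.abs(s.fun).mean().round(4)
for n in ["scene","side"]:
    W=np.load(n+".npy").reshape(-1,3)
    for k,c,lo,hi,r in [("egg",(.505,.265),.024,.044,.026),("foot",(.535,-.005),.002,.02,None),("cup",(.535,-.005),.05,.07,None),("pink",(.425,-.065),.05,.07,None),("small",(.435,.15),.01,.07,None),("flat",(.5,-.26),.05,.07,None)]:
        m=(np.hypot(W[:,0]-c[0],W[:,1]-c[1])<.055)
        Q=W[m];print(n,k,"zmax",np.nanmax(Q[:,2]).round(4),end=" ")
        Q=Q[(Q[:,2]>lo)&(Q[:,2]<hi)]
        print(len(Q),Q.min(0).round(3),Q.max(0).round(3),((Q.min(0)+Q.max(0))/2).round(3), fit(Q,r) if r else "")
    m=(W[:,0]>.35)&(W[:,0]<.7)&(abs(W[:,1])<.2); print("table z",np.nanmedian(W[m,2]))
E
```

```text
scene egg zmax 0.0853 158 [0.475 0.248 0.024] [0.52  0.286 0.044] [0.497 0.267 0.034] (array([0.5023, 0.2771]), np.float64(0.0011))
scene foot zmax 0.0619 646 [ 0.483 -0.057  0.002] [0.588 0.047 0.019] [ 0.535 -0.005  0.011] 
scene cup zmax 0.0619 286 [ 0.502 -0.032  0.05 ] [0.56  0.024 0.062] [ 0.531 -0.004  0.056] 
scene pink zmax 0.0622 383 [ 0.394 -0.092  0.05 ] [ 0.451 -0.035  0.062] [ 0.422 -0.064  0.056] 
scene small zmax 0.056 316 [0.413 0.139 0.01 ] [0.445 0.17  0.056] [0.429 0.155 0.033] 
scene flat zmax 0.0621 781 [ 0.473 -0.285  0.053] [ 0.531 -0.227  0.062] [ 0.502 -0.256  0.058] 
table z 0.0007695032035881702
side egg zmax 0.0861 108 [0.476 0.245 0.024] [0.527 0.284 0.044] [0.501 0.264 0.034] (array([0.5029, 0.2768]), np.float64(0.0017))
side foot zmax 0.0635 542 [ 0.482 -0.059  0.002] [0.586 0.048 0.02 ] [ 0.534 -0.006  0.011] 
side cup zmax 0.0635 199 [ 0.504 -0.032  0.05 ] [0.558 0.029 0.064] [ 0.531 -0.002  0.057] 
side pink zmax 0.0635 230 [ 0.395 -0.095  0.05 ] [ 0.451 -0.033  0.063] [ 0.423 -0.064  0.057] 
side small zmax 0.056 217 [0.414 0.137 0.01 ] [0.45  0.17  0.056] [0.432 0.154 0.033] 
side flat zmax 0.064 494 [ 0.473 -0.286  0.054] [ 0.532 -0.228  0.064] [ 0.503 -0.257  0.059] 
table z 0.0014961107785956373
```

View pics/crop.png

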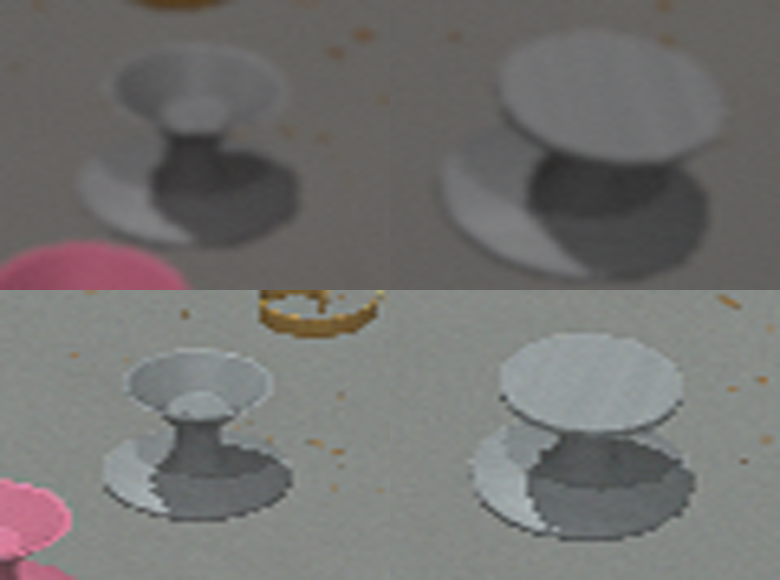

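The crop shows the left stand, scene (303,228), with a conical hollow and a small floor. The right one is a flat plate. The choice is confirmed. Next I check the path clearance and compute the move.

```bash
cat >> h.py <<'E'
def inc(target,yaw_dir=None):
    st=env.get_state();q=st["orientation"];R=Ro.from_quat([q[1],q[2],q[3],q[0]])
    Rt=R
    if yaw_dir is not None:
        z=np.array([0,0,-1.]);y=np.array([np.cos(yaw_dir),np.sin(yaw_dir),0]);Rt=Ro.from_matrix(np.stack([np.cross(y,z),y,z],1))
    return np.round(np.r_[R.inv().apply(np.array(target)-st["tcp_pos"])/.5,(R.inv()*Rt).as_rotvec()/2/np.pi],4)
E
python3 - <<'E'
from h import *
W=np.load("side.npy").reshape(-1,3);S=np.load("scene.npy").reshape(-1,3)
for w in (W,S):
    m=(w[:,2]>.07)&(w[:,2]<.6)&(w[:,0]>.1)&(w[:,0]<.8)&(w[:,1]<.75)&(w[:,1]>-.3)
    Q=w[m]
    h,ex,ey=np.histogram2d(Q[:,0],Q[:,1],bins=[np.arange(.1,.81,.1),np.arange(-.3,.76,.1)])
    for i,j in np.argwhere(h>5):
        k=(Q[:,0]//.1==ex[i]//.1)
        s=Q[(Q[:,0]>=ex[i])&(Q[:,0]<ex[i+1])&(Q[:,1]>=ey[j])&(Q[:,1]<ey[j+1])]
        print(ex[i].round(1),ey[j].round(1),len(s),s[:,2].max().round(3))
    print()
print(inc([.5,.277,.22]), inc([.5,.277,.22],1.239))
E
```

```text
0.1 -0.1 277 0.286
0.1 0.0 7 0.249
0.1 0.4 380 0.451
0.1 0.5 1349 0.477
0.2 0.4 6 0.471
0.2 0.5 510 0.475
0.2 0.6 18 0.328
0.4 0.2 53 0.084
0.4 0.5 951 0.221
0.5 0.2 44 0.086
0.5 0.5 10 0.106
0.6 -0.3 519 0.177
0.7 -0.3 918 0.179

0.1 -0.1 285 0.285
0.4 0.2 86 0.085
0.4 0.5 1390 0.221
0.5 0.2 58 0.084
0.6 -0.3 1299 0.175
0.7 -0.3 1181 0.178

[-0.765  -0.3005  0.0606  0.      0.      0.    ] [-0.765  -0.3005  0.0606  0.     -0.     -0.    ]
```

Call:
carry_out([
  [[-0.4, -0.157, 0, 0, 0, 0], [-0.765, -0.3, 0.03, 0, 0, 0], [-0.765, -0.3, 0.06, 0, 0, 0], [-0.765, -0.3, 0.06, 0, 0, 0], [-0.765, -0.3, 0.06, 0, 0, 0]],
], jaw=0, squeeze=30)

```text
clock: 1.23
tcp_pos: [0.4259, 0.3402, 0.2299]
orientation: [0.0, 0.165, 0.986, 0.0]
wrist_force: [0.5, 1.6, 0.3]
finger_gap: 0.0856
grip_force: 0.0
```

Call:
carry_out([
  [[-0.1, -0.04, 0, 0, 0, 0], [-0.17, -0.067, 0.02, 0, 0, 0], [-0.17, -0.067, 0.02, 0, 0, 0]],
])

```text
clock: 1.6
tcp_pos: [0.4956, 0.2802, 0.2188]
orientation: [-0.0, 0.167, 0.986, -0.0]
wrist_force: [0.0, 0.4, -0.0]
finger_gap: 0.0853
grip_force: 0.0
```

```bash
cat >> h.py <<'E'
def rim(w,c,zlo,zhi,rad):
    from scipy.optimize import least_squares
    P=w.reshape(-1,3);P=P[(np.hypot(P[:,0]-c[0],P[:,1]-c[1])<.05)&(P[:,2]>zlo)&(P[:,2]<zhi)]
    s=least_squares(lambda p:np.hypot(P[:,0]-p[0],P[:,1]-p[1])-(rad or p[2]),[c[0],c[1],.026],loss='soft_l1',f_scale=.001)
    return len(P),s.x.round(4),np.abs(s.fun).mean().round(4)
E
python3 - <<'E'
from h import *
st=env.get_state();c=env.read_camera("wrist");w=world(c,st);cv2.imwrite("pics/w1.png",c["frame"])
print(st["tcp_pos"],c["T_tool_cam"].round(3))
for d in env.find_in("wrist","large_egg"): print(d)
for zl in (.03,.05,.06,.07): print(zl,rim(w,(.5025,.277),zl,zl+.01,None))
P=w.reshape(-1,3);m=np.hypot(P[:,0]-.5025,P[:,1]-.277)<.03;print(np.nanmax(P[m,2]))
m=m&(P[:,2]>.045)
# dome fit: ellipsoid centre z .044 radii .026,.04
from scipy.optimize import least_squares
D=P[m];s=least_squares(lambda p:np.sqrt(((D[:,0]-p[0])**2+(D[:,1]-p[1])**2)/.026**2+(D[:,2]-.044-p[2])**2/.04**2)-1,[.5,.277,0],loss='soft_l1',f_scale=.03);print(s.x,np.abs(s.fun).mean(),len(D))
E
```

```text
[0.49559613 0.28019132 0.21880179] [[-0.    -0.966 -0.259  0.065]
 [ 1.    -0.     0.001  0.   ]
 [-0.001 -0.259  0.966 -0.124]
 [ 0.     0.     0.     1.   ]]
{'position': [0.4928, 0.2809, 0.0717], 'score': 0.79}
0.03 (87, array([0.5044, 0.2771, 0.0257]), np.float64(0.0001))
0.05 (308, array([0.5041, 0.2772, 0.0244]), np.float64(0.0005))
0.06 (649, array([0.5041, 0.2772, 0.0217]), np.float64(0.001))
0.07 (1170, array([0.504 , 0.2772, 0.0162]), np.float64(0.002))
0.29869324661816926
[0.48643313 0.28296593 0.19934755] 0.922796980355293 11949
```

View pics/w1.png

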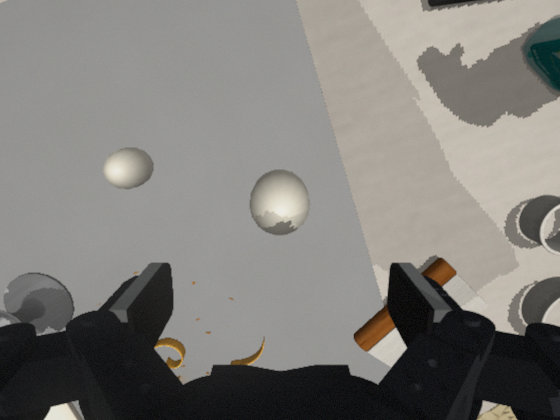

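The wrist view shows the large egg at (280,202), midway between the open fingers, and the small egg at (128,168) clear of them. The axis is (0.504, 0.277). Descending next.

```bash
python3 -c "
from h import *
print(inc([.504,.277,.13],1.239),inc([.504,.277,.037],1.239))"
```

```text
[-2.290e-02 -2.900e-03  1.792e-01 -0.000e+00 -1.000e-04 -1.000e-04] [-2.300e-02 -2.900e-03  3.652e-01 -0.000e+00 -1.000e-04 -1.000e-04]
```

Call:
carry_out([
  [[-0.02, -0.003, 0.1, 0, 0, 0], [-0.02, -0.003, 0.18, 0, 0, 0], [-0.02, -0.003, 0.18, 0, 0, 0]],
])

```text
clock: 2.08
tcp_pos: [0.4995, 0.2777, 0.1273]
orientation: [-0.003, 0.164, 0.986, -0.002]
wrist_force: [-1.0, 0.4, -0.5]
finger_gap: 0.0854
grip_force: 0.0
```

```bash
python3 -c "
from h import *
print(env.get_state()['tcp_pos'],inc([.504,.277,.037],1.239))"
```

```text
[0.49951032 0.27774942 0.1272631 ] [-0.0099  0.0022  0.1805 -0.0006 -0.0008  0.0003]
```

Call:
carry_out([
  [[0, 0, 0, 0, 0, 0], [0, 0, 0, 0, 0, 0]],
])

```text
clock: 2.33
tcp_pos: [0.5041, 0.2786, 0.1322]
orientation: [0.002, 0.165, 0.986, 0.001]
wrist_force: [0.1, -0.3, -0.1]
finger_gap: 0.0855
grip_force: 0.0
```

```bash
python3 - <<'E'
from h import *
print(env.get_state()['tcp_pos'],inc([.504,.277,.037],1.239))
st=env.get_state();w=world(env.read_camera("wrist"),st)
for zl in (.03,.05,.06): print(zl,rim(w,(.5025,.277),zl,zl+.01,None))
E
```

```text
[0.50407133 0.27860683 0.1322089 ] [-3.000e-04 -3.600e-03  1.904e-01  4.000e-04  5.000e-04  1.000e-04]
0.03 (181, array([0.5042, 0.2769, 0.0257]), np.float64(0.0001))
0.05 (608, array([0.504 , 0.277 , 0.0245]), np.float64(0.0005))
0.06 (1236, array([0.5037, 0.277 , 0.0215]), np.float64(0.001))
```

Call:
carry_out([
  [[-0.001, -0.002, 0.04, 0, 0, 0], [-0.001, -0.002, 0.08, 0, 0, 0], [-0.001, -0.002, 0.115, 0, 0, 0], [-0.001, -0.002, 0.145, 0, 0, 0], [-0.001, -0.002, 0.165, 0, 0, 0]],
])

```text
clock: 3.0
tcp_pos: [0.5034, 0.2766, 0.0472]
orientation: [0.0, 0.165, 0.986, 0.0]
wrist_force: [0.1, -0.6, 0.3]
finger_gap: 0.0854
grip_force: 0.0
```

Call:
carry_out([
  [[0, 0, 0.012, 0, 0, 0], [0, 0, 0.02, 0, 0, 0], [0, 0, 0.023, 0, 0, 0], [0, 0, 0.023, 0, 0, 0], [0, 0, 0.023, 0, 0, 0]],
])

```text
clock: 3.62
tcp_pos: [0.5033, 0.2766, 0.0361]
orientation: [0.0, 0.165, 0.986, 0.0]
wrist_force: [0.7, 0.1, 0.0]
finger_gap: 0.0854
grip_force: 0.0
```

```bash
python3 - <<'E'
from h import *
print(inc([.504,.277,.037],1.239))
st=env.get_state();c=env.read_camera("wrist");w=world(c,st);print(st['tcp_pos'],rim(w,(.5025,.277),.03,.04,None));cv2.imwrite("pics/w2.png",c["frame"])
E
```

```text
[-0.001   0.0012 -0.0018  0.0001  0.0001 -0.    ]
[0.50332639 0.27659575 0.03611006] (1838, array([0.5272, 0.2687, 0.0495]), np.float64(0.0027))
```

View pics/w2.png

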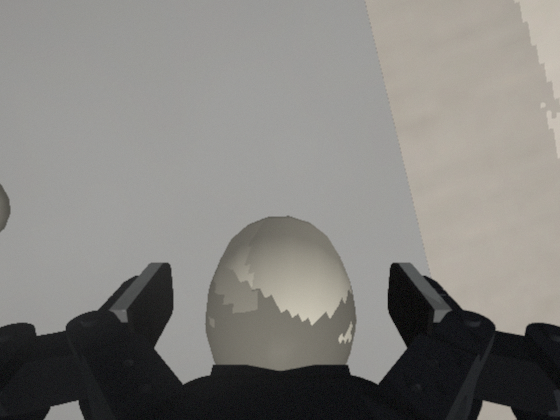

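The egg stands at (281,300), centred between the pads. Closing.

Call:
carry_out([
  [[0, 0, 0, 0, 0, 0], [0, 0, 0, 0, 0, 0], [0, 0, 0, 0, 0, 0], [0, 0, 0, 0, 0, 0], [0, 0, 0, 0, 0, 0]],
], jaw=1, squeeze=35)

```text
clock: 4.3
tcp_pos: [0.5033, 0.2766, 0.0362]
orientation: [0.0, 0.165, 0.986, 0.0]
wrist_force: [-1.1, -0.7, 4.0]
finger_gap: 0.0506
grip_force: 36.9
```

Call:
carry_out([
  [[0, 0, -0.01, 0, 0, 0], [0, 0, -0.03, 0, 0, 0], [0, 0, -0.06, 0, 0, 0], [0, 0, -0.1, 0, 0, 0], [0, 0, -0.14, 0, 0, 0]],
])

```text
clock: 4.92
tcp_pos: [0.5033, 0.2765, 0.1073]
orientation: [0.0, 0.165, 0.986, 0.0]
wrist_force: [0.1, 0.9, -2.3]
finger_gap: 0.0502
grip_force: 36.7
```

Call:
carry_out([
  [[0, 0, -0.05, 0, 0, 0], [-0.03, -0.042, -0.12, 0, 0, 0], [-0.08, -0.113, -0.17, 0, 0, 0], [-0.13, -0.183, -0.2, 0, 0, 0], [-0.18, -0.253, -0.2, 0, 0, 0]],
])

```text
clock: 5.55
tcp_pos: [0.5483, 0.1265, 0.2087]
orientation: [0.002, 0.165, 0.986, 0.001]
wrist_force: [0.3, 0.6, -1.7]
finger_gap: 0.051
grip_force: 36.9
```

Call:
carry_out([
  [[-0.05, -0.07, 0, 0, 0, 0], [-0.1, -0.14, 0, 0, 0, 0], [-0.14, -0.197, 0, 0, 0, 0], [-0.165, -0.232, 0, 0, 0, 0], [-0.178, -0.251, 0, 0, 0, 0]],
])

```text
clock: 6.18
tcp_pos: [0.5905, -0.0209, 0.2062]
orientation: [0.0, 0.166, 0.986, 0.0]
wrist_force: [0.1, -0.2, -2.0]
finger_gap: 0.0506
grip_force: 36.8
```

Call:
carry_out([
  [[0, 0, 0, 0, 0, 0], [0, 0, 0, 0, 0, 0], [0, 0, 0, 0, 0, 0]],
])

```text
clock: 6.55
tcp_pos: [0.59, -0.019, 0.2058]
orientation: [-0.0, 0.164, 0.986, 0.0]
wrist_force: [0.2, -0.5, -1.0]
finger_gap: 0.0507
grip_force: 36.8
```

```bash
python3 - <<'E'
from h import *
st=env.get_state();c=env.read_camera("wrist");w=world(c,st);print(st['tcp_pos'],st['orientation'],st['finger_gap'])
np.save("w3",w)
cv2.imwrite("pics/w3.png",c["frame"])
for n in ("cup_rim","cup_stand","large_egg"):
  for d in env.find_in("wrist",n): print(n,d)
for zl,zh in((.059,.064),(.053,.058),(.048,.053),(.002,.01)): print(zl,rim(w,(.531,-.003),zl,zh,None))
E
```

```text
[ 0.58998647 -0.01899421  0.20581083] [-1.30016208e-04  1.64424245e-01  9.86389692e-01  1.62066832e-04] 0.05067257890659526
cup_rim {'position': [0.5332, -0.0004, 0.0488], 'score': 0.7}
cup_rim {'position': [0.4384, -0.0654, 0.0106], 'score': 0.58}
cup_stand {'position': [0.5339, -0.0009, 0.0559], 'score': 0.94}
cup_stand {'position': [0.4381, -0.0696, 0.0126], 'score': 0.7}
large_egg {'position': [0.5729, -0.0117, 0.2353], 'score': 0.69}
0.059 (1405, array([ 0.5343, -0.003 ,  0.026 ]), np.float64(0.0012))
0.053 (1310, array([ 0.5343, -0.003 ,  0.0204]), np.float64(0.0014))
0.048 (914, array([ 0.5344, -0.003 ,  0.0153]), np.float64(0.0014))
0.002 (2408, array([ 0.5333, -0.004 ,  0.0418]), np.float64(0.0048))
```

View pics/w3.png

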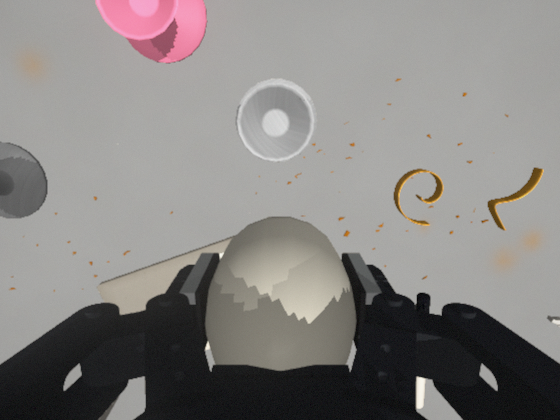

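The wrist view shows the steel cup at (275,121), the pink one at (140,10), and the egg upright in the jaws at (281,300). I now measure the egg in hand.

```bash
python3 - <<'E'
from h import *
from scipy.optimize import least_squares
w=np.load("w3.npy");t=np.array([.58999,-.01899,.20581])
R=Ro.from_quat([.164424,.98639,.000162,-.00013])
sub=w[216:365,222:340].reshape(-1,3)   # egg only
L=R.inv().apply(sub[~np.isnan(sub).any(1)]-t)
L=L[(L[:,0]>-.03)&(L[:,0]<.04)&(abs(L[:,1])<.03)&(L[:,2]<.05)]
print(L.min(0),L.max(0))
for a in np.arange(-.04,.03,.008):
    P=L[(L[:,2]>a)&(L[:,2]<a+.004)]
    if len(P)<40: continue
    s=least_squares(lambda p:np.hypot(P[:,0]-p[0],P[:,1]-p[1])-p[2],[0,0,.025])
    print(round(a+.002,3),len(P),s.x.round(4),np.abs(s.fun).mean().round(5))
W=w[60:180,220:330].reshape(-1,3);W=W[(W[:,2]>.0595)];print("rim z",np.nanmedian(W[:,2]),np.nanpercentile(W[:,2],95), (W.min(0)+W.max(0))/2)
q=inc([.5343,-.003,.13],1.239);print(q)
E
```

```text
[-0.00192797 -0.0230272  -0.04875782] [0.02547941 0.02403115 0.01914651]
-0.038 2305 [0.     0.0003 0.0166] 0.00082
-0.03 1374 [-0.0006  0.0004  0.0214] 0.00053
-0.022 919 [-0.0006  0.0003  0.024 ] 0.00036
-0.014 574 [-0.0009  0.0004  0.0255] 0.00022
-0.006 384 [-0.0008  0.0003  0.0257] 0.00017
0.002 336 [-0.0007  0.0003  0.0257] 0.00016
0.01 283 [-0.0007  0.0004  0.0256] 0.00015
rim z 0.0605320724204462 0.061831414960967675 [ 0.53435412 -0.0029918   0.06120467]
[ 1.164e-01 -5.000e-03  1.517e-01  0.000e+00  0.000e+00  1.000e-04]
```

Call:
carry_out([
  [[0.02, -0.001, 0.026, 0, 0, 0], [0.05, -0.002, 0.065, 0, 0, 0], [0.08, -0.003, 0.104, 0, 0, 0], [0.105, -0.004, 0.137, 0, 0, 0], [0.116, -0.005, 0.152, 0, 0, 0]],
])

```text
clock: 7.38
tcp_pos: [0.5334, -0.0031, 0.1289]
orientation: [-0.001, 0.165, 0.986, 0.0]
wrist_force: [-0.3, 0.8, -0.6]
finger_gap: 0.0503
grip_force: 36.8
```

Call:
carry_out([
  [[0, 0, 0, 0, 0, 0], [0, 0, 0, 0, 0, 0], [0, 0, 0, 0, 0, 0]],
])

```text
clock: 7.75
tcp_pos: [0.5356, -0.0038, 0.1305]
orientation: [0.001, 0.165, 0.986, 0.0]
wrist_force: [-0.9, 0.1, -1.6]
finger_gap: 0.0507
grip_force: 36.8
```

```bash
python3 - <<'E'
from h import *
st=env.get_state();c=env.read_camera("wrist");w=world(c,st);print(st['tcp_pos'],st['wrist_force'])
cv2.imwrite("pics/w4.png",c["frame"])
for zl,zh,r in((.0585,.064,.0265),(.0585,.064,None),(.046,.05,None)): print(zl,rim(w,(.531,-.003),zl,zh,r))
s=env.read_camera("side");s2=env.read_camera("scene")
cr=lambda i,u,v:cv2.resize(i[v-45:v+45,u-45:u+45],(390,390),interpolation=cv2.INTER_CUBIC)
cv2.imwrite("pics/x4.png",np.vstack([np.hstack([cr(s["frame"],305,215),cr(s2["frame"],303,215)])]))
print(inc([.5335,-.003,.084],1.239))
E
```

```text
[ 0.53558344 -0.00379231  0.13049947] [-0.89804278  0.10501194 -1.60137502]
0.0585 (1283, array([ 0.5348, -0.0034,  0.026 ]), np.float64(0.0013))
0.0585 (1283, array([ 0.534 , -0.0031,  0.0259]), np.float64(0.0012))
0.046 (469, array([ 0.5353, -0.0036,  0.013 ]), np.float64(0.0019))
[ 0.0034  0.0003  0.0922  0.      0.0001 -0.    ]
```

View pics/x4.png

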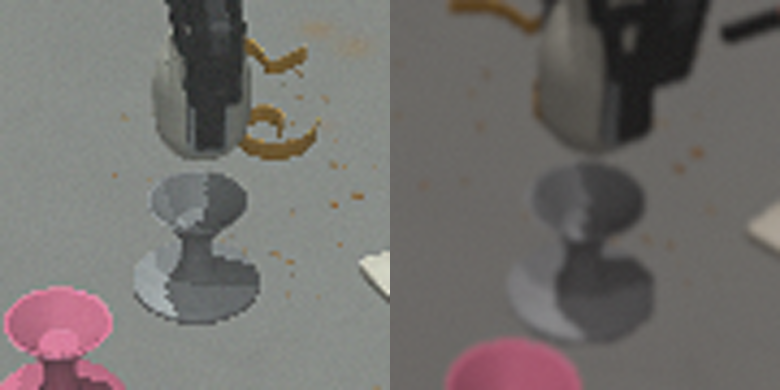

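Both crops show the egg directly above the cup mouth. Lowering gently, then settling.

Call:
carry_out([
  [[0.001, 0, 0.015, 0, 0, 0], [0.002, 0, 0.035, 0, 0, 0], [0.003, 0, 0.055, 0, 0, 0], [0.003, 0, 0.068, 0, 0, 0], [0.003, 0, 0.072, 0, 0, 0]],
])

```text
clock: 8.52
tcp_pos: [0.5327, -0.003, 0.093]
orientation: [-0.001, 0.165, 0.986, 0.0]
wrist_force: [-1.2, 0.1, -1.7]
finger_gap: 0.051
grip_force: 36.8
```

Call:
carry_out([
  [[0, 0, 0, 0, 0, 0], [0, 0, 0, 0, 0, 0], [0, 0, 0, 0, 0, 0], [0, 0, 0, 0, 0, 0]],
])

```text
clock: 9.02
tcp_pos: [0.5333, -0.0031, 0.094]
orientation: [0.0, 0.165, 0.986, 0.0]
wrist_force: [-0.6, -0.1, -2.0]
finger_gap: 0.0507
grip_force: 36.8
```

```bash
python3 -c "
from h import *
print(env.get_state()['tcp_pos'],env.get_state()['wrist_force'],inc([.5335,-.003,.084],1.239))"
```

```text
[ 0.53333564 -0.00307827  0.09398791] [-0.6410335  -0.13462223 -2.01181014] [-0.0003  0.0003  0.02    0.      0.0001  0.    ]
```

Call:
carry_out([
  [[0, 0, 0.004, 0, 0, 0], [0, 0, 0.008, 0, 0, 0], [0, 0, 0.012, 0, 0, 0], [0, 0, 0.014, 0, 0, 0], [0, 0, 0.014, 0, 0, 0]],
])

```text
clock: 9.65
tcp_pos: [0.5331, -0.003, 0.0866]
orientation: [-0.0, 0.165, 0.986, 0.0]
wrist_force: [0.3, -0.4, -2.4]
finger_gap: 0.0506
grip_force: 36.8
```

Call:
carry_out([
  [[0, 0, 0.002, 0, 0, 0], [0, 0, 0.003, 0, 0, 0], [0, 0, 0.003, 0, 0, 0], [0, 0, 0.003, 0, 0, 0]],
])

```text
clock: 10.15
tcp_pos: [0.5332, -0.0031, 0.0853]
orientation: [0.0, 0.165, 0.986, 0.0]
wrist_force: [-0.5, -0.4, -1.2]
finger_gap: 0.0506
grip_force: 36.8
```

Call:
carry_out([
  [[0, 0, 0.001, 0, 0, 0], [0, 0, 0.002, 0, 0, 0], [0, 0, 0.002, 0, 0, 0], [0, 0, 0.002, 0, 0, 0]],
])

```text
clock: 10.65
tcp_pos: [0.5332, -0.0031, 0.0843]
orientation: [0.0, 0.165, 0.986, 0.0]
wrist_force: [-0.6, 0.8, -1.4]
finger_gap: 0.0505
grip_force: 36.8
```

Call:
carry_out([
  [[0, 0, 0.001, 0, 0, 0], [0, 0, 0.001, 0, 0, 0], [0, 0, 0.001, 0, 0, 0]],
])

```text
clock: 11.02
tcp_pos: [0.5333, -0.0031, 0.084]
orientation: [0.0, 0.165, 0.986, -0.0]
wrist_force: [-0.9, -1.0, 0.4]
finger_gap: 0.0507
grip_force: 37.0
```

Call:
carry_out([
  [[0, 0, 0.001, 0, 0, 0], [0, 0, 0.001, 0, 0, 0], [0, 0, 0.001, 0, 0, 0]],
])

```text
clock: 11.4
tcp_pos: [0.5334, -0.0032, 0.0838]
orientation: [0.0, 0.165, 0.986, -0.0]
wrist_force: [-2.9, -0.8, 5.3]
finger_gap: 0.0507
grip_force: 37.4
```

Contact is at the expected height (TCP 84 mm), with about 7 N. Easing the grip, then opening slowly.

Call:
carry_out([
  [[0.0005, 0, 0, 0, 0, 0], [0.0005, 0, 0, 0, 0, 0], [0.0005, 0, 0, 0, 0, 0]],
], squeeze=20)

```text
clock: 11.78
tcp_pos: [0.5333, -0.0031, 0.0838]
orientation: [0.0, 0.165, 0.986, -0.0]
wrist_force: [-2.0, -1.5, 6.0]
finger_gap: 0.0508
grip_force: 37.4
```

Call:
carry_out([
  [[0, 0, 0, 0, 0, 0], [0, 0, 0, 0, 0, 0], [0, 0, 0, 0, 0, 0], [0, 0, 0, 0, 0, 0]],
], jaw=0.3)

```text
clock: 12.28
tcp_pos: [0.5329, -0.0029, 0.0831]
orientation: [-0.0, 0.165, 0.986, 0.0]
wrist_force: [1.1, -0.0, -0.2]
finger_gap: 0.06
grip_force: 0.0
```

Call:
carry_out([
  [[0, 0, 0, 0, 0, 0], [0, 0, 0, 0, 0, 0], [0, 0, 0, 0, 0, 0], [0, 0, 0, 0, 0, 0], [0, 0, 0, 0, 0, 0]],
], jaw=0)

```text
clock: 12.9
tcp_pos: [0.5329, -0.003, 0.0833]
orientation: [0.0, 0.165, 0.986, 0.0]
wrist_force: [0.7, -0.5, -0.3]
finger_gap: 0.0856
grip_force: 0.0
```

```bash
python3 - <<'E'
from h import *
print(env.get_state()['wrist_force'],env.get_state()['finger_gap'])
s=env.read_camera("side");s2=env.read_camera("scene");w=env.read_camera("wrist")["frame"]
cr=lambda i,u,v:cv2.resize(i[v-45:v+45,u-45:u+45],(390,300),interpolation=cv2.INTER_CUBIC)
cv2.imwrite("pics/x5.png",np.hstack([cr(s["frame"],305,210),cr(s2["frame"],303,210)]))
cv2.imwrite("pics/x5.png",np.vstack([np.hstack([cr(s["frame"],305,210),cr(s2["frame"],303,210)]),np.hstack([cv2.resize(w,(400,300)),np.zeros((300,380,3),np.uint8)])]))
E
```

```text
[ 0.68956927 -0.53287964 -0.34070852] 0.08555580806324378
```

View pics/x5.png

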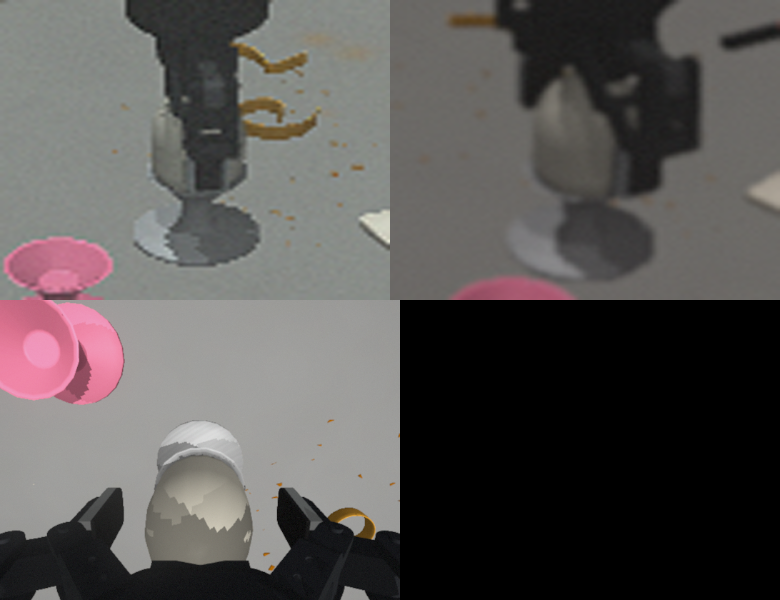

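The egg sits upright in the cup, and both fingers are clear of it, at (110,515) and (295,515). Retracting straight up.

Call:
carry_out([
  [[0, 0, -0.015, 0, 0, 0], [0, 0, -0.045, 0, 0, 0], [0, 0, -0.09, 0, 0, 0], [0, 0, -0.15, 0, 0, 0], [0, 0, -0.21, 0, 0, 0]],
])

```text
clock: 13.68
tcp_pos: [0.5331, -0.003, 0.1904]
orientation: [0.001, 0.165, 0.986, 0.0]
wrist_force: [-0.2, 0.1, 0.2]
finger_gap: 0.0852
grip_force: 0.0
```

Call:
carry_out([
  [[-0.05, 0, -0.06, 0, 0, 0], [-0.1, 0, -0.09, 0, 0, 0], [-0.1, 0, -0.09, 0, 0, 0], [-0.1, 0, -0.09, 0, 0, 0], [-0.1, 0, -0.09, 0, 0, 0]],
])

```text
clock: 14.3
tcp_pos: [0.5789, -0.0189, 0.2326]
orientation: [-0.001, 0.165, 0.986, 0.0]
wrist_force: [-0.3, -0.7, 0.5]
finger_gap: 0.0855
grip_force: 0.0
```

```bash
python3 - <<'E'
from h import *
st=env.get_state();c=env.read_camera("wrist");w=world(c,st);print(st['tcp_pos'])
for z in (.075,.085,.095,.105,.115): print(z,rim(w,(.534,-.003),z,z+.006,None))
P=w.reshape(-1,3);m=np.hypot(P[:,0]-.534,P[:,1]+.003)<.03;print("top",np.nanmax(P[m,2]),"(expect .132)")
for n in ("small_egg","flat_stand","large_egg"): print([ (d["score"],d["position"]) for d in (env.read_camera("side") and env.find_in("side",n))])
s=env.read_camera("side");f=s["frame"]
cv2.imwrite("pics/x6.png",np.hstack([cv2.resize(f[120:330,200:400],(400,420)),cv2.resize(c["frame"],(400,420))]))
E
```

```text
[ 0.57892544 -0.01886744  0.2326245 ]
0.075 (0, array([ 0.534, -0.003,  0.026]), np.float64(nan))
0.085 (0, array([ 0.534, -0.003,  0.026]), np.float64(nan))
0.095 (43, array([ 0.534 , -0.0034,  0.0252]), np.float64(0.0001))
0.105 (332, array([ 0.534 , -0.0034,  0.0236]), np.float64(0.0004))
0.115 (784, array([ 0.534 , -0.0035,  0.0196]), np.float64(0.0008))
top 0.31277412538804483 (expect .132)
[(0.55, [0.4279, 0.1495, 0.0358])]
[(0.72, [0.5297, -0.0158, 0.0085])]
[(0.85, [0.5251, -0.0213, 0.0985])]h.py:25: RuntimeWarning: Mean of empty slice.
  return len(P),s.x.round(4),np.abs(s.fun).mean().round(4)
  ret = ret.dtype.type(ret / rcount)
```

View pics/x6.png

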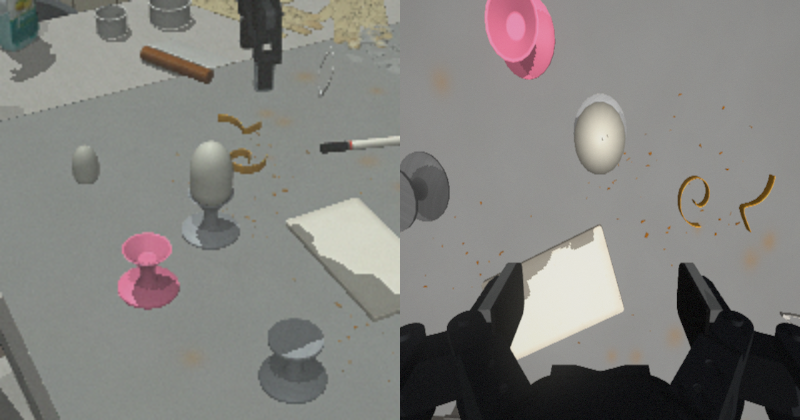

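The egg stands upright and centred on the steel cup at (211,190). The small egg and both other stands are where they were, and the gripper is clear.

```bash
python3 -c "
from workcell import env
print(env.hand_in())"
```

```text
the job is handed in; nothing more can be done
None
```

The large egg is upright in the steel cup stand, seated at the expected height and released; the small egg and both stands were not touched, and the job was handed in at about 15 s of the 42 s limit.

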